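Grease the ring ejector through its tilted nipple

ROBOT

A 7-joint arm with a two-finger parallel gripper is mounted at the origin on the work surface. World frame = base frame: x ahead of the robot, y to its left, z up, the work surface at z = 0. Lengths are in m, angles in degrees, forces in N, time in s.
With the tool pointing down it reaches from about 0.425 to 0.875 m from the base axis. Payload 4.7 kg.
Tool frame: the origin (TCP) lies at the very end of the fingers, on their centre line; the grasp point (between the pads) lies 19 mm behind it; z points along the fingers, y is the line along which they close (so a half turn about z gives the same grasp; the last joint's range is limited). The gripper opens to 87 mm and grips with 3 to 60 N. Pads are 19 mm wide; open, the fingers measure 117 mm over their backs; the gripper's body (75 mm by 190 mm) begins 51 mm behind the grasp point.
Start: joints at [77.069, 18.392, -4.016, 83.108, 1.295, 78.541, -3.26], TCP at [0.154, -0.631, 0.223] pointing down, gripper open.
Joint ranges: [-163.93, 163.93], [-17.29, 119.83], [-79.2, 71.16], [3.27, 140.29], [-89.18, 269.18], [5.43, 117.66], [-154.24, 154.24]. Speed limits (degrees/s): [147.25, 147.25, 180, 180, 180, 180, 180].

INTERFACE

Orientations are given as [roll, pitch, yaw] about the fixed x, y, z axes, in that order (R = Rz(yaw) Ry(pitch) Rx(roll)).
In Python, from cell import telemetry, cams, env gives the robot as it stands.
- The arm moves only by the tool arm_command, never from a script. Its argument "series" is text: rows parted by semicolons, each of 5 numbers parted by spaces: the shift along the tool's x, y, z in mm, then the turn about the tool's z in rad, then the closure in counts, from 0 (fully open) to 255 (shut). A call has 1 to 20 rows; each row shifts and turns the commanded pose from where the row before left it, along the tool's axes as they then stand; what a row does not reach is not made up. A row lasts 1/12 s, in which the tool goes at most 41.7 mm and 7.16 degrees, less where a joint would pass 70% of its speed; a pose out of reach is approached as far as the arm can. A call is refused whole if a number of a shift passes 41.7 or a number of a turn 0.125, either way. A call with a gripper value outside its range is refused whole. The fingers move at their own pace and stop on an object; "squeeze" is the grip in N (left out, the last holds). Time passes only in rows, so rows that do not move let the fingers close. It gives the time, the measured TCP pose, the force, the opening and the grip force at its end, in the units of the state.
- telemetry.get_obs(): the state, without advancing time (a new reading comes with each control period).
- cams.read_camera(name): name is "side" or "top" or "wrist"; returns the picture (384x512x3 uint8, blue, green, red); there is no depth.
- cams.calibration(name): a dict with "K" (3x3 intrinsics, pixels), "origin" and "rotation" of the camera in the world; the wrist camera has in their place "hand_eye" (4x4, takes a point from camera to tool coordinates, whose origin is the TCP and whose axes are the flange's). Camera axes: x right, y down, z forward; pixel columns grow to the right and rows downward; lengths in m; the calibration is good to about 2 mm. A picture is of the moment at which its call begins: read the wrist's pose just before it. calibration takes no time and is no camera call.
- env.sign_off(): hands the job in; it is judged then, once.
The state is a dict: "time_s": time; "qpos": joint angles; "joint_velocities": joint speeds; "effort": joint torques, N m; "tool_pos": TCP position; "tool_rot": TCP orientation; "force": force on the tool from outside, world axes, zero at the start; "wrist_torque": the same for the moment, N m; "grip_width": finger opening in m; "grasp_force": force on a finger pad.
Only numpy, scipy, OpenCV 4.12 (cv2) and the standard library are available. Lean on these libraries where they do the work, as an engineer would, in place of code of your own. Each camera call takes 0.05 s, during which the arm holds its last target. There are 200 camera calls.

TASK

The ring ejector is due for greasing: lift the black bakelite dust cap off its grease point by the knob and set it down on the mat beside the machine, right way up and not dropped. Then take the push-type grease gun out of its stand, press its coupler squarely onto the tilted grease nipple until it snaps on, and push on until the spring nozzle is fully in; finish still gripping the gun and holding it pushed in against its spring. Do not press the red start button, and leave the other things on the mat where they are.

Things in the scene. Friction and masses are not known exactly. Their poses are not given: they have to be found in the camera images.
- ejector: fixed ring ejector, grey housing 170 (x) x 270 (y) mm, top 85 mm above the origin (under its centre, mat level). Ram, columns and crosshead (to 240 mm) at y +75; grease point at x -10, y -75: tilted nipple in a collar 60 mm across, 10 mm high, hidden under the dust cap at the start. Red start button, 44 mm across, at x -48, y +12, its top 18 mm above the housing top
- nipple: steel grease nipple, fixed on the ejector. Origin: middle of its tip, 36 mm above the housing top. z: its axis, pointing outwards and up, 0.5 rad from vertical, leaning to the ejector's -x side. Round head 16 mm across and 7 mm long, coned to 8 mm at the tip, on a 9 mm neck; a 26 mm boss begins 30 mm below the tip
- cap_center (a point): loose dust cap, black bakelite, 0.1 to 0.2 kg: hollow bell 72 mm across, 43 mm high, open below, mushroom knob on top; 77 mm high in all. Point on its axis 38.5 mm above its rim; z up along the axis. Its rim rests on the housing top around the collar (play 2.5 mm) with the nipple inside: lift it 50 mm straight up before moving sideways
- cap_knob (a point): centre of the knob's thick part (25 mm across, 24 mm high, 10 mm above the bell), where to grip the cap: 26.5 mm above cap_center, 65 mm above the cap's rim
- cap: the dust cap again; origin at the centre of its lower rim
- gun_grip (a point): loose push-type grease gun, 0.3 to 0.5 kg: middle of its round knurled barrel (30 mm across), where to grip it. z: the gun's axis, away from the nozzle (up in the stand). The barrel ends 36 mm beyond this point; a 50 mm flange lies 36 to 42 mm below it, and below that the sprung nozzle with the coupler
- gun: the grease gun again (with nozzle and coupler); origin on its axis at the underside of the flange, 42 mm below gun_grip
- coupler_seat (a point): socket floor of the coupler at the nozzle's end, on the axis, axes as the gun; 88 mm below gun_grip, less the joint coupler. Socket open below: 19 mm inside; flared mouth 24 mm inside, 31 mm outside, 18 mm below this point. Four sprung balls pass over the nipple head at about 5 to 10 N and snap in behind it; the floor then sits on the nipple tip within about 2 mm
- coupler (a joint): how far the nozzle with its coupler is pushed into the gun's barrel, m: 0 out, 0.014 fully in, against a spring of 8 N at 0 rising to 15 N fully in
- stand: fixed stand of the gun: steel base 85 mm square and an upright tube (47 mm outside, 40 mm inside), rim 80 mm above the origin (under its centre, mat level). The gun hangs in the tube by its flange, nozzle down: lift it 75 mm straight up to clear the tube
- start (a joint): the ejector's red start button, m: 0 at rest, 0.006 pressed
- core_ring: bystander: chromed core ring 75 mm across, 20 mm high; origin under its centre
- weight: bystander: squat brass weight 56 mm across, 48 mm high; origin under its centre
- dish: bystander: frosted glass dish 100 mm across, 20 mm high; origin under its centre
- tin: bystander: aluminium moisture tin with lid, 64 mm across, 40 mm high; origin under its centre
- tamper: bystander: hand tamper standing on its 52 mm steel foot, 110 mm high; origin under its centre
- spatula: bystander: spatula 190 mm long lying along its x axis; origin under its middle
Things that resemble listed ones, but are neither listed nor needed, are in the scene too. Leave any orange or turquoise look-alike of the cap alone.

How it is judged:
By the outcome, as a careful person would: the job done as asked, in the order asked, and still so for the second after the job is handed in, while the arm keeps its last pose, push and grip.
It also fails if it takes over 56 s, if anything falls off the work surface, if the arm or the gripper's body presses on something with over 40 N, if the wrist force passes 120 N, or if a joint passes its speed limit or range.

## Working session

There is one attempt and no reset: what is moved stays moved. The work goes in short steps, Python scripts to look and compute and a tool call to move; the robot and the scene stay as the last step left them, time stands still between calls to the robot, and variables do not carry over. Pictures are saved under pics/ and viewed, at most 10 in all, crops included, and the job is handed in when it is done.

Besides the shell and the picture viewer there is one more tool, called after "Emit:" as a command line: name --argument value ..., lists and objects as JSON in quotes. arm_command: Moves the arm, as the interface text tells. Its arguments: {"type":"object","properties":{"series":{"type":"string"},"squeeze":{"type":"number"}},"required":["series"]}

```bash
ls; mkdir -p pics; python3 - <<'E'
from cell import telemetry,cams,env
import cv2,numpy as np
print(telemetry.get_obs())
for n in("side","top","wrist"):
    cv2.imwrite(f"pics/{n}0.png",cams.read_camera(n)); print(n,cams.calibration(n))
E
```

```text
pics
{'time_s': 0.0, 'qpos': array([77.06802446, 18.43883695, -4.0150619 , 83.17411375,  1.29494815,
       78.5427956 , -3.25938333]), 'joint_velocities': array([-0.08954709,  0.02408819,  0.13158532,  0.05498787, -0.03632488,
       -0.04880427,  0.00621007]), 'effort': array([-3.70197777e-04, -4.91286314e+01, -4.03940734e-01, -3.12528026e+01,
       -6.39710063e-02,  4.37123794e-02,  1.90477235e-04]), 'tool_pos': array([ 0.15419585, -0.63086838,  0.2214709 ]), 'tool_rot': array([-1.79889494e+02,  5.93601615e-03,  1.37418741e+01]), 'force': array([-0.83008547, -0.28571252, -0.37702445]), 'wrist_torque': array([-0.03324373, -0.0002511 , -0.01470158]), 'grasp_force': 0.0, 'grip_width': 0.08735664195896434}
side {'K': array([[459.54599165,   0.        , 248.16219345],
       [  0.        , 459.54599165, 194.50712543],
       [  0.        ,   0.        ,   1.        ]]), 'origin': array([ 0.21823856, -1.11555959,  1.22113427]), 'rotation': array([-134.52420827,   -0.34261669,  -11.87500367])}
top {'K': array([[435.17929507,   0.        , 256.13117872],
       [  0.        , 435.17929507, 194.1626359 ],
       [  0.        ,   0.        ,   1.        ]]), 'origin': array([0.22700624, 0.00314807, 1.32043103]), 'rotation': array([-1.67579030e+02,  1.65851164e-01, -9.34920069e+01])}
wrist {'K': array([[267.67506142,   0.        , 263.10120003],
       [  0.        , 267.67506142, 191.62205484],
       [  0.        ,   0.        ,   1.        ]]), 'hand_eye': array([[ 2.18127360e-04, -9.62509793e-01, -2.71246845e-01,
         7.43212282e-02],
       [ 9.99998959e-01,  5.96804572e-04, -1.31357514e-03,
        -6.21363604e-04],
       [ 1.42621029e-03, -2.71246276e-01,  9.62508921e-01,
        -1.61903957e-01],
       [ 0.00000000e+00,  0.00000000e+00,  0.00000000e+00,
         1.00000000e+00]])}
```

View pics/top0.png

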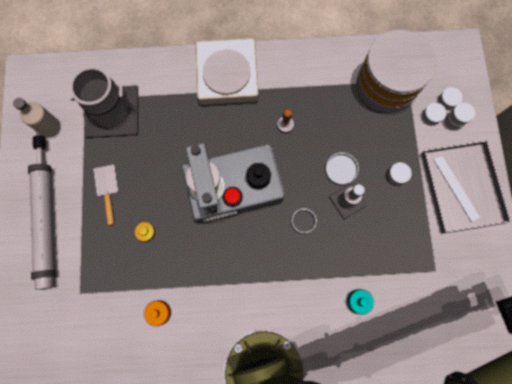

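View pics/side0.png

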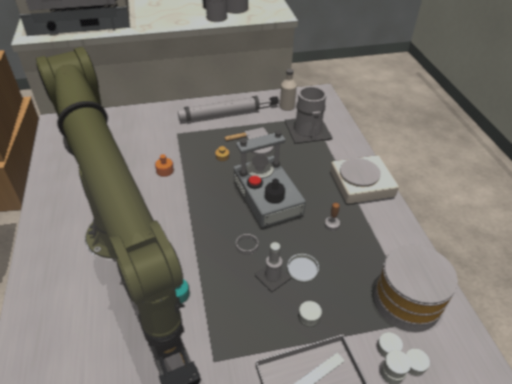

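Top view: the black cap is on the ejector at about (258,175), with the red button at (232,197) and the gun in its stand at about (352,195). Things that could be mistaken for them are the orange cap (156,313), the turquoise cap (361,301), the yellow weight (144,232), and the large grease gun off the mat (40,225). By the description I choose the black cap at (258,175) and the gun at (352,195). Next is one close crop to check both.

```bash
python3 - <<'E'
import cv2,numpy as np
t=cv2.imread("pics/top0.png");s=cv2.imread("pics/side0.png")
a=cv2.resize(t[135:225,175:375],None,fx=4,fy=4,interpolation=cv2.INTER_CUBIC) #800x360
b=cv2.resize(s[130:210,225:315],None,fx=3,fy=3,interpolation=cv2.INTER_CUBIC)
c=cv2.resize(s[230:310,235:325],None,fx=3,fy=3,interpolation=cv2.INTER_CUBIC)
o=np.zeros((600,800,3),np.uint8);o[:360]=a;o[360:600,:270]=b;o[360:600,280:550]=c
cv2.imwrite("pics/crop1.png",o)
E
```

```text
(no output)
```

View pics/crop1.png

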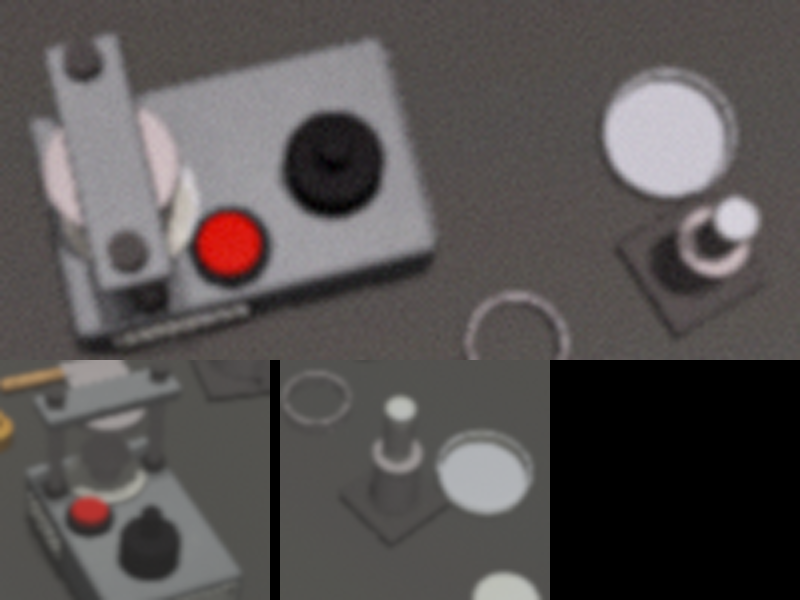

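The crop confirms the black cap on the housing, with its knob at top pixel (258.7,173.7) and side pixel (275.7,180.7). The gun's pale barrel end is at top (359,189.7) and side (275.3,245.7), and the stand rim is at top (353.5,195.2).

```bash
cat > h.py <<'E'
import numpy as np,cv2
from scipy.spatial.transform import Rotation as R
from scipy.optimize import least_squares
from cell import telemetry,cams,env
def rot(r): return R.from_euler('xyz',r,degrees=True).as_matrix()
def cam(n,obs=None):
    c=cams.calibration(n)
    if n!='wrist': return c['K'],np.array(c['origin']),rot(c['rotation'])
    T=c['hand_eye'];Rt=rot(obs['tool_rot'])
    return c['K'],obs['tool_pos']+Rt@T[:3,3],Rt@T[:3,:3]
def onz(C,uv,z):
    K,o,M=C;d=M@np.linalg.solve(K,[uv[0],uv[1],1]);return o+d*(z-o[2])/d[2]
def proj(C,p):
    K,o,M=C;q=K@(M.T@(np.asarray(p)-o));return q[:2]/q[2]
def snap(n,f):
    o=telemetry.get_obs();im=cams.read_camera(n);cv2.imwrite(f"pics/{f}.png",im);C=cam(n,o);np.savez(f"pics/{f}.npz",K=C[0],o=C[1],M=C[2]);return im,C,o
E
python3 - <<'E'
from h import *
T=cam('top');S=cam('side')
f=lambda n,v,z:print(n,onz(T if v=='t' else S,*z).round(4))
# ejector fit
pts=[((258.7,173.7),(-10,-75,162-7),T),((269.5,144.5),(85,-135,85),T),((283.2,194),(-85,-135,85),T),((195.5,217.5),(-85,135,85),T),((232.3,196),(-48,12,103),T),
 ((275.7,180.7),(-10,-75,162),S),((225+89/3,130+150/3),(-48,12,103),S),((225+28/3,130+110/3),(-85,135,85),S)]
def r(p):
    c,s=np.cos(p[2]),np.sin(p[2])
    return np.concatenate([proj(C,[p[0]+(c*a[0]-s*a[1])/1e3,p[1]+(s*a[0]+c*a[1])/1e3,a[2]/1e3])-uv for uv,a,C in pts])
s=least_squares(r,[.5,.1,.2],loss='soft_l1');print(s.x,np.degrees(s.x[2]),s.fun.reshape(-1,2).round(1).tolist())
x=s.x;c,q=np.cos(x[2]),np.sin(x[2]);print('cap',x[:2]+[c*-.01+q*.075,q*-.01-c*.075])
print('gun',onz(T,(359,189.7),.158),onz(S,(275.3,245.7),.158),'rim',onz(T,(353.5,195.2),.083))
for uv in [(250,250),(260,235),(304,221),(270,270),(144,232),(340,168)]: print(uv,onz(T,uv,0))
E
```

```text
[0.54594058 0.05638999 0.18113118] 10.378052421342291 [[-0.4, -3.0], [0.6, -2.0], [1.3, 2.6], [-1.9, 1.1], [-0.3, -1.0], [-0.3, 0.6], [0.2, 0.8], [-1.3, -0.5]]
cap [ 0.54961485 -0.01918447]
gun [ 0.47791103 -0.2911215   0.158     ] [ 0.48119626 -0.28694922  0.158     ] rim [ 0.47874991 -0.29232178  0.083     ]
(250, 250) [0.34621638 0.01826393 0.        ]
(260, 235) [ 0.38974726 -0.01475202  0.        ]
(304, 221) [ 0.42444119 -0.15203032  0.        ]
(270, 270) [ 0.28306866 -0.0380144   0.        ]
(144, 232) [0.4205933  0.33789905 0.        ]
(340, 168) [ 0.58542533 -0.27930712  0.        ]
```

Emit:
arm_command --series "5 -5 -8 0 0;20 -19 -8 0 0;28.5 -27 -6 0 0;28.5 -27 -6 0 0;28.5 -27 -6 0 0;28.5 -27 -6 0 0;28.5 -27 0 0 0;28.5 -27 0 0 0;28.5 -27 0 0 0;28.5 -27 0 0 0;28.5 -27 0 0 0;28.5 -27 0 0 0;28.5 -27 0 0 0;28.5 -27 0 0 0;28.5 -27 0 0 0;28.5 -27 0 0 0;28.5 -27 0 0 0;28.5 -27 0 0 0;28.5 -27 0 0 0;20.5 -17 0 0 0" --squeeze 30

```text
time_s: 1.82
tool_pos: [0.5513, -0.0149, 0.2635]
tool_rot: [-180.0, -0.1, 14.0]
force: [-0.3, 0.2, 0.8]
grip_width: 0.0869
grasp_force: 0.0
```

Emit:
arm_command --series "0 0 0 0 0;0 0 0 0 0;0 0 0 0 0"

```text
time_s: 2.07
tool_pos: [0.5499, -0.0206, 0.2626]
tool_rot: [179.9, 0.1, 13.7]
force: [-0.5, 0.1, -0.0]
grip_width: 0.0871
grasp_force: 0.0
```

```bash
python3 - <<'E'
from h import *
im,C,o=snap('wrist','w1');print(o['time_s'],o['tool_pos'],o['tool_rot'],o['qpos'])
print(proj(C,[.55,-.019,.15]))
E
```

```text
2.0667 [ 0.54989669 -0.02059841  0.26259163] [1.79944148e+02 5.59408310e-02 1.37112521e+01] [ 36.98804591   8.28725853 -41.36975178  92.78715706   5.59899988
  81.06278985 -81.24926088]
[262.49725842 188.33412684]
```

View pics/w1.png

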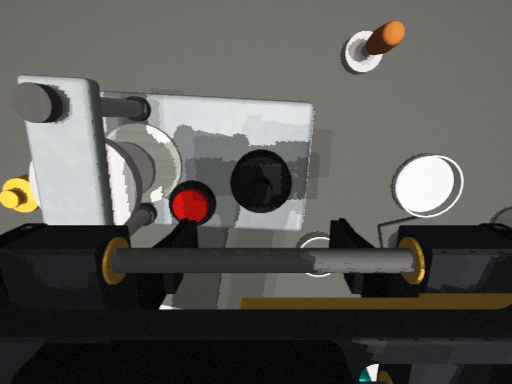

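Wrist view: the cap's bell is centred at (261,181) with its knob at (261,189), the red button is at (190,204), and the housing corners are at (312,103), (302,228) and (103,93).

```bash
python3 - <<'E'
from h import *
d=np.load('pics/w1.npz');C=(d['K'],d['o'],d['M'])
print('knob',onz(C,(261,189),.155),'bell',onz(C,(261.3,181.5),.115))
a,b,c=[onz(C,u,.085) for u in((312,103),(302,228),(103,93))];print(a,b,c)
print('button',onz(C,(190,204),.103))
v=a-b;w=c-a;print(np.linalg.norm(v),np.degrees(np.arctan2(v[1],v[0])),np.degrees(np.arctan2(-w[0],w[1])))
bt=onz(C,(190,204),.103);k=onz(C,(261,189),.155);u=bt-k;print('btn-cap yaw',np.degrees(np.arctan2(u[1],u[0])-np.arctan2(87,-38)),np.linalg.norm(u[:2]))
# projected outlines of the cap at hypotheses
im=cv2.imread('pics/w1.png');g=cv2.cvtColor(im,cv2.COLOR_BGR2GRAY).astype(float)
m=((g<45).astype(np.uint8))[130:222,215:300]
n,l,s,ce=cv2.connectedComponentsWithStats(m);i=1+s[1:,4].argmax();print(s[i]+[215,130,0,0,0],ce[i]+[215,130])
# predicted
t=np.linspace(0,6.28,100)
for z,r in((.085,.036),(.128,.036)):
    q=np.array([proj(C,[.55+r*np.cos(x),-.019+r*np.sin(x),z]) for x in t]);print(z,q.min(0),q.max(0))
E
```

```text
knob [ 0.55024342 -0.0173467   0.155     ] bell [ 0.54864449 -0.01777094  0.115     ]
[ 0.65054254 -0.05572364  0.085     ] [ 0.49108347 -0.08889085  0.085     ] [0.60224913 0.18986344 0.085     ]
button [0.49596118 0.06232689 0.103     ]
0.1628719125962059 11.749887832545376 11.12496664993163
btn-cap yaw 10.672092610292198 0.09640769282211013
[ 230  150   62   63 2970] [260.53771044 181.21885522]
0.085 [234.82879825 147.2782127 ] [290.41729548 201.72040202]
0.128 [230.97694621 151.66999467] [294.10862842 212.98645207]
```

Emit:
arm_command --series "0.5 -2.5 10 0.044 0;0 0 25 0 0;0 0 30 0 0;0 0 30 0 0;0 0 20 0 60;0 0 10 0 100;0 0 5 0 120;0 0 0 0 140;0 0 0 0 160;0 0 0 0 255;0 0 0 0 255;0 0 0 0 255;0 0 0 0 255;0 0 0 0 255;0 0 0 0 255" --squeeze 30

```text
time_s: 3.37
tool_pos: [0.5504, -0.0174, 0.1327]
tool_rot: [180.0, -0.0, 11.2]
force: [-0.1, -1.5, 0.5]
grip_width: 0.0239
grasp_force: 30.0
```

Emit:
arm_command --series "0 0 -5 0 255;0 0 -12 0 255;0 0 -18 0 255;0 0 -18 0 255;0 0 -10 0 255;0 5 -2 0 255;2 15 0 0 255;0 25 0 0 255;0 30 0 0 255;0 30 0 0 255;0 20 0 0 255;0 10 0 0 255;0 5 5 0 255;0 0 15 0 255;0 0 25 0 255;0 0 30 0 255;0 0 25 0 255;0 0 20 0 255;0 0 12 0 255;0 0 8 0 255"

```text
time_s: 5.03
tool_pos: [0.5783, -0.1528, 0.0553]
tool_rot: [-179.9, 0.1, 11.3]
force: [-0.2, 0.1, -1.4]
grip_width: 0.0238
grasp_force: 30.0
```

Emit:
arm_command --series "0 0 3 0 255;0 0 2 0 255;0 0 1.5 0 255;0 0 0 0 255;0 0 0 0 255"

```text
time_s: 5.45
tool_pos: [0.5802, -0.1544, 0.052]
tool_rot: [179.9, -0.1, 11.2]
force: [0.6, 0.5, -0.6]
grip_width: 0.024
grasp_force: 30.0
```

Emit:
arm_command --series "0 0 1 0 255;0 0 1 0 255;0 0 1 0 255;0 0 0 0 255;0 0 0 0 255"

```text
time_s: 5.87
tool_pos: [0.5795, -0.1543, 0.048]
tool_rot: [180.0, 0.0, 11.2]
force: [-0.1, -1.1, -2.0]
grip_width: 0.0239
grasp_force: 30.0
```

Emit:
arm_command --series "0 0 0.7 0 255;0 0 0.7 0 255;0 0 0 0 255;0 0 0 0 255"

```text
time_s: 6.2
tool_pos: [0.5797, -0.1544, 0.0477]
tool_rot: [180.0, 0.0, 11.2]
force: [-3.2, 0.5, 4.4]
grip_width: 0.0239
grasp_force: 30.0
```

Emit:
arm_command --series "0 0 0 0 200;0 0 0 0 180;0 0 0 0 160;0 0 0 0 130;0 0 0 0 130;0 0 -5 0 130;0 0 -15 0 130;0 0 -30 0 100;0 0 -35 0 50;0 0 -35 0 0;0 0 -35 0 0;0 0 -35 0 0;-10 10 -10 0 0;-24 22 0 0 0;-30 27 0 0 0;-30 27 0 0 0;-20 18 0 0 0;-10 10 0 0 0;0 0 0 0 0;0 0 0 0 0"

```text
time_s: 7.87
tool_pos: [0.4799, -0.2899, 0.2462]
tool_rot: [-179.9, -0.0, 11.1]
force: [1.0, 0.8, -0.2]
grip_width: 0.0869
grasp_force: 0.0
```

```bash
python3 - <<'E'
from h import *
im,C,o=snap('wrist','w2');print(o['time_s'],o['tool_pos'],o['tool_rot'])
a=im.copy()
t=cams.read_camera('top');cv2.imwrite('pics/t2.png',t)
w=np.zeros((584,800,3),np.uint8);w[:384,:512]=a
w[:384,512:800]=0;w[384:584,:800]=cv2.resize(t[140:220,180:500],(800,200),interpolation=cv2.INTER_CUBIC)
cv2.imwrite('pics/c2.png',w)
print(proj(C,[.4795,-.29,.158]),proj(C,[.4795,-.29,.083]))
E
```

```text
7.8667 [ 0.47985683 -0.28985624  0.24623732] [-1.79923814e+02 -4.85916164e-03  1.11451587e+01]
[264.28284529 195.73870704] [264.19466927 178.50576651]
```

View pics/c2.png

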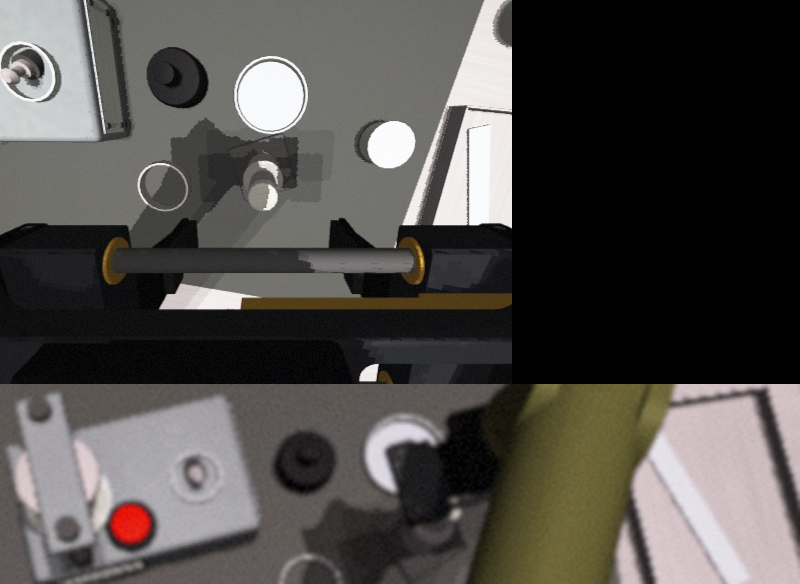

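Wrist view: the gun's barrel end is at (263,196) against a predicted (264,196). The cap stands upright on the mat at (177,77), and the nipple is exposed at (20,70).

Emit:
arm_command --series "0 -0.6 10 0 0;0 0 25 0 0;0 0 35 0 0;0 0 35 0 0;0 0 20 0 0;0 0 12 0 60;0 0 6 0 100;0 0 0 0 120;0 0 0 0 140;0 0 0 0 255;0 0 0 0 255;0 0 0 0 255;0 0 0 0 255;0 0 0 0 255" --squeeze 20

```text
time_s: 9.13
tool_pos: [0.4802, -0.2898, 0.1042]
tool_rot: [180.0, -0.0, 11.2]
force: [0.0, -0.9, 0.0]
grip_width: 0.0346
grasp_force: 0.0
```

Emit:
arm_command --series "0 0 0 0 255;0 0 0 0 255;0 0 0 0 255"

```text
time_s: 9.38
tool_pos: [0.48, -0.2895, 0.1039]
tool_rot: [180.0, 0.0, 11.2]
force: [-0.8, 1.3, 2.8]
grip_width: 0.0295
grasp_force: 20.0
```

Emit:
arm_command --series "0 0 -5 0 255;0 0 -10 0 255;0 0 -12 0 255;0 0 -10 0 255;0 0 -6 0 255;0 0 -2 0 255;0 0 0 0 255;0 0 0 0 255;0 0 0 0 255"

```text
time_s: 10.13
tool_pos: [0.4795, -0.2894, 0.1481]
tool_rot: [-180.0, 0.0, 11.2]
force: [-0.7, -0.2, -3.2]
grip_width: 0.0296
grasp_force: 20.0
```

Emit:
arm_command --series "-4 0 0 0 255;-5 0 0 0 255;-5 0 0 0 255;-5 0 0 0 255;-5 0 0 0 255;-4 0 0 0 255;0 0 0 0 255;0 0 0 0 255"

```text
time_s: 10.8
tool_pos: [0.4523, -0.2947, 0.1489]
tool_rot: [-180.0, 0.0, 11.2]
force: [2.9, 2.8, -2.0]
grip_width: 0.0296
grasp_force: 20.0
```

Emit:
arm_command --series "-4 0 0 0 255;-5 0 0 0 255;-5 0 0 0 255;-4 0 0 0 255;-3 0 0 0 255;0 0 0 0 255;0 0 0 0 255"

```text
time_s: 11.38
tool_pos: [0.4317, -0.2989, 0.1485]
tool_rot: [-180.0, 0.0, 11.2]
force: [2.3, 2.5, -4.1]
grip_width: 0.0295
grasp_force: 20.0
```

```bash
python3 - <<'E'
from h import *
im,C,o=snap('wrist','w3');print(o['time_s'],o['tool_pos'],o['tool_rot'],o['grip_width'],o['force'],o['wrist_torque'])
Rt=rot(o['tool_rot']);P=o['tool_pos']-.019*Rt[:,2]
for th in(.3,.4,.5,.6):
    d=Rt@[np.sin(th),0,np.cos(th)]
    print(th,proj(C,P+.036*d),proj(C,P+.042*d),proj(C,P+.106*d),proj(C,P-.036*d))
s=cams.read_camera('side');w=np.zeros((384,800,3),np.uint8);w[:,:512]=im
w[:288,512:]=cv2.resize(s[210:306,225:321],(288,288),interpolation=cv2.INTER_CUBIC);cv2.imwrite('pics/c3.png',w)
E
```

```text
11.3833 [ 0.43165734 -0.29887884  0.14847999] [-1.79973484e+02  3.51950088e-02  1.12282237e+01] 0.029484141725680712 [ 2.34281779  2.54878395 -4.11468659] [ 0.68260293 -0.88106835  0.02612197]
0.3 [264.32520402 210.37640295] [264.30537469 205.36201454] [264.1442411  164.61497448] [264.68535219 301.44972932]
0.4 [264.3375429  206.38412272] [264.31916041 200.75427082] [264.16765034 154.35256588] [264.66181068 305.6948703 ]
0.5 [264.35132837 202.64462936] [264.33460354 196.40770433] [264.19443139 144.13553831] [264.63678934 309.09704249]
0.6 [264.36653835 199.1893632 ] [264.35169948 192.35640784] [264.22489903 133.96774528] [264.61075942 311.64749572]
```

View pics/c3.png

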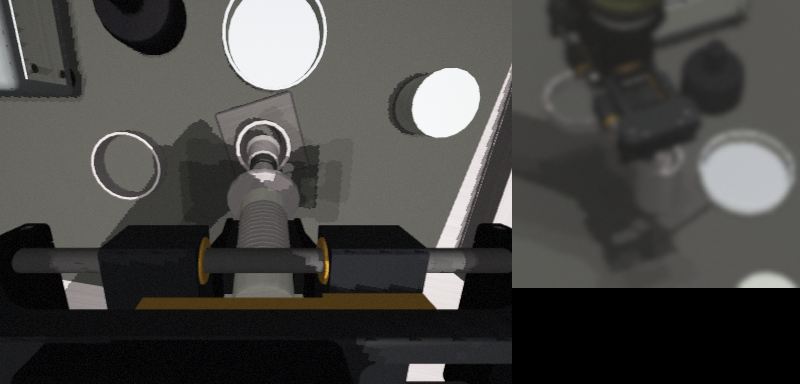

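The gun is tilting in the grip as planned: its flange is at (264,190), its top edge at about row 168, and the coupler is inside the rim at (263,148).

```bash
python3 - <<'E'
from h import *
d=np.load('pics/w3.npz');C=(d['K'],d['o'],d['M']);Rt=rot([-179.97,.035,11.228]);P=np.array([.431657,-.298879,.14848])-.019*Rt[:,2]
for th in np.arange(.35,.66,.05):
    a=Rt@[np.sin(th),0,np.cos(th)];e=Rt@[np.cos(th),0,-np.sin(th)];y=Rt[:,1]
    r=[]
    for l in(.036,.042):
        q=np.array([proj(C,P+l*a+.025*(np.cos(t)*e+np.sin(t)*y)) for t in np.linspace(0,6.28,200)]);r+=[q[:,1].min(),q[:,1].max(),q[:,0].min(),q[:,0].max()]
    print(th.round(2),np.round(r,1))
g=cv2.imread('pics/w3.png');print([(r,g[r,264].mean().round()) for r in range(120,215,2)])
E
```

```text
0.35 [178.3 234.1 228.4 300.3 173.3 228.5 229.3 299.3]
0.4 [177.  231.2 228.2 300.5 171.7 225.4 229.1 299.6]
0.45 [175.9 228.3 228.  300.7 170.2 222.3 228.8 299.9]
0.5 [175.  225.5 227.7 301.  168.8 219.3 228.5 300.2]
0.55 [174.2 222.7 227.4 301.3 167.6 216.3 228.2 300.5]
0.6 [173.5 219.9 227.2 301.6 166.5 213.3 227.9 300.8]
0.65 [173.1 217.2 226.9 301.9 165.6 210.4 227.6 301.2]
[(120, np.float64(178.0)), (122, np.float64(229.0)), (124, np.float64(97.0)), (126, np.float64(112.0)), (128, np.float64(113.0)), (130, np.float64(112.0)), (132, np.float64(111.0)), (134, np.float64(54.0)), (136, np.float64(179.0)), (138, np.float64(185.0)), (140, np.float64(137.0)), (142, np.float64(130.0)), (144, np.float64(131.0)), (146, np.float64(128.0)), (148, np.float64(137.0)), (150, np.float64(159.0)), (152, np.float64(204.0)), (154, np.float64(50.0)), (156, np.float64(52.0)), (158, np.float64(49.0)), (160, np.float64(66.0)), (162, np.float64(93.0)), (164, np.float64(105.0)), (166, np.float64(99.0)), (168, np.float64(121.0)), (170, np.float64(148.0)), (172, np.float64(191.0)), (174, np.float64(212.0)), (176, np.float64(208.0)), (178, np.float64(213.0)), (180, np.float64(137.0)), (182, np.float64(119.0)), (184, np.float64(104.0)), (186, np.float64(92.0)), (188, np.float64(103.0)), (190, np.float64(108.0)), (192, np.float64(105.0)), (194, np.float64(107.0)), (196, np.float64(105.0)), (198, np.float64(104.0)), (200, np.float64(78.0)), (202, np.float64(85.0)), (204, np.float64(80.0)), (206, np.float64(96.0)), (208, np.float64(80.0)), (210, np.float64(88.0)), (212, np.float64(80.0)), (214, np.float64(87.0))]
```

Emit:
arm_command --series "-2 0 0 0 255;0 0 0 0 255;0 0 0 0 255" --squeeze 20

```text
time_s: 11.73
tool_pos: [0.4303, -0.2992, 0.1487]
tool_rot: [-180.0, -0.0, 11.2]
force: [4.5, 2.9, -4.1]
grip_width: 0.0297
grasp_force: 20.0
```

Emit:
arm_command --series "0 0 0 0 255;0 0 0 0 255;-2.4 0 -4.4 0 255;-4.8 0 -8.8 0 255;-4.8 0 -8.8 0 255;-4.8 0 -8.8 0 255;-4.8 0 -8.8 0 255;0 0 -12 0 255;0 0 -20 0 255;0 0 -20 0 255;0 0 -12 0 255;0 0 0 0 255;0 0 0 0 255" --squeeze 60

```text
time_s: 12.82
tool_pos: [0.4087, -0.3041, 0.2526]
tool_rot: [179.9, -0.0, 11.2]
force: [-0.5, -0.5, -4.1]
grip_width: 0.0292
grasp_force: 60.0
```

```bash
python3 - <<'E'
from h import *
im,C,o=snap('wrist','w4');print(o['time_s'],o['tool_pos'],o['tool_rot'],o['grip_width'],o['force'],o['wrist_torque'])
cv2.imwrite('pics/c4.png',cv2.resize(im[80:240,160:370],None,fx=3.5,fy=3.5,interpolation=cv2.INTER_CUBIC))
Rt=rot(o['tool_rot']);P=o['tool_pos']-.019*Rt[:,2]
for th in np.arange(.3,.7,.05):
    a=Rt@[np.sin(th),0,np.cos(th)];e=Rt@[np.cos(th),0,-np.sin(th)];y=Rt[:,1];r=[]
    for l,R_ in((.036,.025),(.042,.025),(.106,.0155)):
        q=np.array([proj(C,P+l*a+R_*(np.cos(t)*e+np.sin(t)*y)) for t in np.linspace(0,6.28,200)]);r+=[q[:,1].min(),q[:,1].max(),q[:,0].min(),q[:,0].max()]
    print(th.round(2),np.round(r,1))
E
```

```text
12.8167 [ 0.40866492 -0.30409666  0.2526459 ] [ 1.79930641e+02 -4.04188196e-03  1.11959664e+01] 0.029227657786151873 [-0.45025811 -0.48249259 -4.082294  ] [-0.01285945  0.03491294 -0.01723346]
0.3 [179.6 237.  228.6 300.  175.1 231.6 229.6 299.1 149.  179.2 247.3 281. ]
0.35 [178.3 234.1 228.4 300.3 173.3 228.5 229.3 299.3 143.9 173.9 247.1 281.2]
0.4 [177.  231.2 228.2 300.5 171.7 225.4 229.1 299.6 138.8 168.7 246.9 281.4]
0.45 [175.9 228.3 228.  300.7 170.2 222.3 228.8 299.9 133.6 163.6 246.7 281.7]
0.5 [175.  225.5 227.7 301.  168.8 219.3 228.5 300.2 128.5 158.4 246.4 282. ]
0.55 [174.2 222.7 227.4 301.3 167.6 216.3 228.2 300.5 123.4 153.2 246.1 282.3]
0.6 [173.5 219.9 227.2 301.6 166.5 213.3 227.9 300.8 118.3 148.1 245.8 282.6]
0.65 [173.1 217.2 226.9 301.9 165.6 210.4 227.6 301.2 113.3 142.9 245.5 283. ]
```

View pics/c4.png

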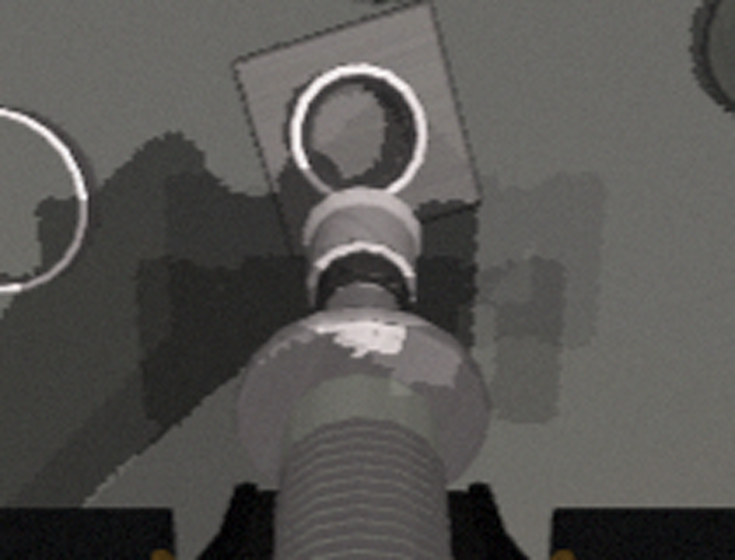

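The coupler mouth's leading edge is at about row 133, so the tilt is roughly 0.45 rad, close to the 0.5 needed. Next I move near the nipple and locate it.

Emit:
arm_command --series "3 -6 0 0 255;7 -15 0 0 255;11 -24 0 0 255;13 -27 0 0 255;13 -27 0 0 255;13 -27 0 0 255;13 -27 0 0 255;12 -26 0 0 255;11 -23 0 0 255;7 -15 0 0 255;3.8 -7.2 0 0 255;0 0 0 0 255;0 0 0 0 255;0 0 0 0 255"

```text
time_s: 14.03
tool_pos: [0.4693, -0.0644, 0.2518]
tool_rot: [180.0, 0.1, 11.1]
force: [0.2, 0.0, -3.9]
grip_width: 0.0291
grasp_force: 60.0
```

```bash
python3 - <<'E'
from h import *
im,C,o=snap('wrist','w5');print(o['time_s'],o['tool_pos'],o['tool_rot'],o['grip_width'])
t=cams.read_camera('top');s=cams.read_camera('side');cv2.imwrite('pics/t5.png',t);cv2.imwrite('pics/s5.png',s)
print('pred tip',proj(C,[.535,-.02,.121]),'collar',proj(C,[.55,-.0175,.095]))
t0=cv2.imread('pics/t2.png')
w=np.zeros((600,800,3),np.uint8)
w[:600,:480]=cv2.resize(im[60:210,170:290],(480,600),interpolation=cv2.INTER_CUBIC)
w[:300,490:790]=cv2.resize(s[165:215,245:295],(300,300),interpolation=cv2.INTER_CUBIC)
w[300:600,490:790]=cv2.resize(t0[150:200,235:285],(300,300),interpolation=cv2.INTER_CUBIC)
cv2.imwrite('pics/c5.png',w)
E
```

```text
14.0333 [ 0.46932284 -0.06440357  0.25183465] [1.79979643e+02 6.09705416e-02 1.11071680e+01] 0.029058263065757824
pred tip [234.69906018 117.29793946] collar [237.0706174  103.23858896]
```

View pics/c5.png

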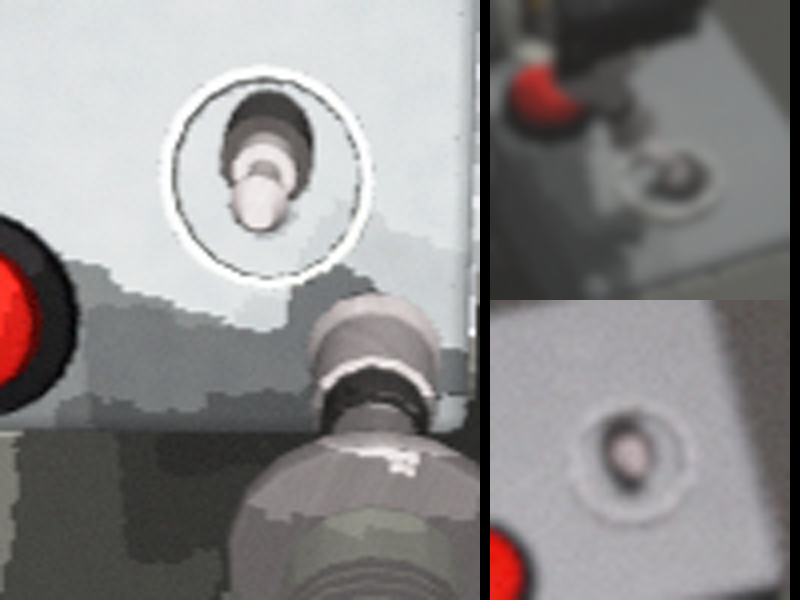

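Close view of the exposed nipple: its tip is at about (235.3,114.5) in full-image pixels, the collar's centre is at (236.8,104), the head is about 13 px wide, and the gun's coupler mouth is at about (263.5,134).

```bash
python3 - <<'E'
from h import *
d=np.load('pics/w5.npz');C=(d['K'],d['o'],d['M'])
t=np.linspace(0,6.28,200)
# collar fit
def circ(c,r,R3): return np.array([proj(C,c+r*(np.cos(a)*R3[:,0]+np.sin(a)*R3[:,1])) for a in t])
def ext(q): return np.r_[q.min(0),q.max(0)]
s=least_squares(lambda p:ext(circ(np.array([p[0],p[1],.095]),.03,np.eye(3)))-[210.25,76.5,263.25,131.5],[.55,-.02]);print('collar',s.x,s.fun)
cc=s.x
yaw=np.radians(11.2);E=R.from_euler('z',yaw).as_matrix()@R.from_euler('y',-.5).as_matrix()
print('axis',E[:,2])
ex=np.array([np.cos(yaw),np.sin(yaw),0])
for off in (-.02,-.015,-.01,-.005,0):
    tip=np.array([cc[0],cc[1],.121])+off*ex
    q=np.vstack([circ(tip,.004,E)]);h=circ(tip-.007*E[:,2],.008,E);b=circ(tip-.03*E[:,2],.013,E)
    print(off,tip.round(4),'tip',ext(q).round(1),'headbase',ext(h).round(1),'boss',ext(b).round(1))
print('obs tip low 118; head cols',170+233/4,170+289/4,'boss cols',170+221/4,170+314/4,'boss toprow',60+90/4)
T=cam('top');p=(235+(629-490)/6,150+(455-300)/6);print('top head',onz(T,p,.119),'collar top',onz(T,(235+(632-490)/6,150+(462-300)/6),.095))
S=cam('side');print('side collar',onz(S,(245+(668-490)/6,165+176/6),.095))
E
```

```text
collar [ 0.54830955 -0.01743765] [ 0.01381388 -0.31235832 -0.01390822  0.34714756]
axis [-0.47029495 -0.09312091  0.87758256]
-0.02 [ 0.5287 -0.0213  0.121 ] tip [231.2 120.2 238.7 126.9] headbase [228.  113.4 242.9 126.8] boss [225.5  99.1 248.3 120.2]
-0.015 [ 0.5336 -0.0204  0.121 ] tip [231.  115.3 238.6 122.1] headbase [227.8 108.5 242.8 122.1] boss [225.3  94.3 248.3 115.8]
-0.01 [ 0.5385 -0.0194  0.121 ] tip [230.8 110.3 238.5 117.2] headbase [227.6 103.5 242.7 117.4] boss [225.1  89.4 248.2 111.3]
-0.005 [ 0.5434 -0.0184  0.121 ] tip [230.7 105.2 238.4 112.3] headbase [227.5  98.4 242.6 112.6] boss [224.9  84.5 248.1 106.8]
0 [ 0.5483 -0.0174  0.121 ] tip [230.5 100.1 238.2 107.4] headbase [227.3  93.4 242.4 107.7] boss [224.8  79.6 248.1 102.3]
obs tip low 118; head cols 228.25 242.25 boss cols 225.25 248.5 boss toprow 82.5
top head [ 0.54443775 -0.01855708  0.119     ] collar top [ 0.54718858 -0.02022506  0.095     ]
side collar [ 0.55146724 -0.01411273  0.095     ]
```

Emit:
arm_command --series "4 -5 0 0 255;8 -9 0 0 255;8 -9 0 0 255;4.2 -5 0 0 255;2 -2.9 4 0 255;0 0 10 0 255;0 0 12 0 255;0 0 10 0 255;0 0 6 0 255;0 0 3.6 0 255;0 0 0 0 255;0 0 0 0 255;0 0 0 0 255" --squeeze 40

```text
time_s: 15.27
tool_pos: [0.49, -0.0277, 0.2071]
tool_rot: [180.0, -0.0, 11.2]
force: [0.4, 0.6, -4.1]
grip_width: 0.0292
grasp_force: 40.0
```

```bash
python3 - <<'E'
from h import *
im,C,o=snap('wrist','w6');print(o['time_s'],o['tool_pos'],o['tool_rot'],o['grip_width'],o['force'])
s=cams.read_camera('side')
tip=np.array([.539,-.0193,.121]);print('tip px',proj(C,tip),'tip side',proj(cam('side'),tip))
Rt=rot(o['tool_rot']);P=o['tool_pos']-.019*Rt[:,2];print('tip rel grip, tool',1e3*Rt.T@(tip-P))
for th in(.4,.45,.5):
    a=Rt@[np.sin(th),0,np.cos(th)];e=Rt@[np.cos(th),0,-np.sin(th)];y=Rt[:,1]
    q=np.array([proj(C,P+.106*a+.0155*(np.cos(t)*e+np.sin(t)*y)) for t in np.linspace(0,6.28,200)]);print(th,q.min(0),q.max(0),'side mouth',proj(cam('side'),P+.106*a))
w=np.zeros((400,800,3),np.uint8)
w[:400,:400]=cv2.resize(im[70:170,210:310],(400,400),interpolation=cv2.INTER_CUBIC)
w[:400,400:]=cv2.resize(s[150:210,245:305],(400,400),interpolation=cv2.INTER_CUBIC)
cv2.imwrite('pics/c6.png',w)
E
```

```text
15.2667 [ 0.4899613  -0.02770388  0.20709495] [ 1.79976967e+02 -4.91611369e-02  1.12103592e+01] 0.029211467332698214 [ 0.38875836  0.6133468  -4.0904659 ]
tip px [265.52954728 144.08062381] tip side [271.87841753 190.49305369]
tip rel grip, tool [ 49.66296915   1.25553663 105.13810467]
0.4 [246.905069   138.74988308] [281.43666063 168.74359377] side mouth [269.60061346 189.34341758]
0.45 [246.66673922 133.61993677] [281.70138221 163.55515811] side mouth [270.90054296 188.50657957]
0.5 [246.40683029 128.50247637] [281.98946928 158.37710807] side mouth [272.17324018 187.62823735]
```

View pics/c6.png

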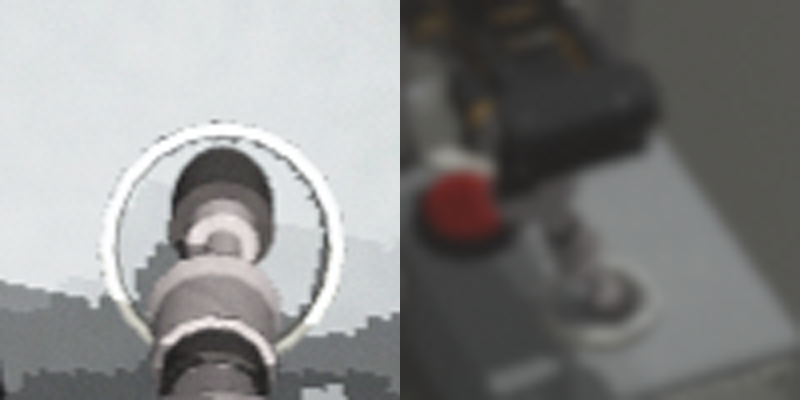

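The view shows the mouth centred at col 263.3 and the nipple at col 265.5, so I need about +1.8 mm along tool y. In x it lines up.

Emit:
arm_command --series "1 1.8 2 0 255;2.5 0 5 0 255;2.5 0 5 0 255;0 0 2.3 0 255;-1.5 0 1 0 255;-1.5 0 1 0 255;-1.2 0 1 0 255;0 0 0 0 255;0 0 0 0 255"

```text
time_s: 16.12
tool_pos: [0.4933, -0.029, 0.1905]
tool_rot: [179.9, -0.2, 11.2]
force: [4.3, -0.1, 3.2]
grip_width: 0.0288
grasp_force: 40.0
```

Emit:
arm_command --series "1 0 1.8 0 255;1 0 1.8 0 255;1 0 1.8 0 255;0 0 0 0 255;0 0 0 0 255"

```text
time_s: 16.53
tool_pos: [0.4958, -0.0285, 0.1855]
tool_rot: [179.9, -0.1, 11.2]
force: [-0.8, -0.2, 9.3]
grip_width: 0.0293
grasp_force: 40.0
```

Emit:
arm_command --series "1 0 1.8 0 255;0.5 0 0.9 0 255;0 0 0 0 255;0 0 0 0 255"

```text
time_s: 16.87
tool_pos: [0.4971, -0.0281, 0.1821]
tool_rot: [180.0, -0.1, 11.2]
force: [2.7, -0.2, 4.9]
grip_width: 0.029
grasp_force: 40.0
```

Emit:
arm_command --series "1 0 1.8 0 255;0.5 0 0.9 0 255;0 0 0 0 255;0 0 0 0 255"

```text
time_s: 17.2
tool_pos: [0.4983, -0.0279, 0.1796]
tool_rot: [179.9, -0.1, 11.2]
force: [0.6, -0.1, 8.3]
grip_width: 0.0294
grasp_force: 40.0
```

Emit:
arm_command --series "0 0 0 0 255;0 0 0 0 255;0 0 0 0 255" --squeeze 20

```text
time_s: 17.45
tool_pos: [0.4971, -0.0282, 0.1791]
tool_rot: [180.0, 0.1, 11.2]
force: [-0.5, -0.0, 7.5]
grip_width: 0.0295
grasp_force: 20.0
```

Emit:
arm_command --series "-1 0 0.5 0 255;-1 0 0.5 0 255;0 0 0 0 255;0 0 0 0 255"

```text
time_s: 17.78
tool_pos: [0.4949, -0.0286, 0.1779]
tool_rot: [180.0, 0.1, 11.2]
force: [-2.2, -0.3, 5.9]
grip_width: 0.0293
grasp_force: 20.0
```

Emit:
arm_command --series "1 0 1 0 255;1 0 1 0 255;1 0 1 0 255;1 0 1 0 255;0 0 0 0 255;0 0 0 0 255" --squeeze 35

```text
time_s: 18.28
tool_pos: [0.4977, -0.0281, 0.1736]
tool_rot: [180.0, 0.3, 11.2]
force: [-3.9, -1.4, 8.4]
grip_width: 0.029
grasp_force: 35.0
```

Emit:
arm_command --series "0.8 0 1.2 0 255;0.8 0 1.2 0 255;0.8 0 1.2 0 255;0 0 0 0 255;0 0 0 0 255"

```text
time_s: 18.7
tool_pos: [0.4997, -0.0277, 0.1701]
tool_rot: [180.0, 0.3, 11.2]
force: [-5.9, -1.0, 10.7]
grip_width: 0.0291
grasp_force: 35.0
```

Emit:
arm_command --series "0 0 0 0 255;0.6 0 1 0 255;0.6 0 1 0 255;0.6 0 1 0 255;0 0 0 0 255;0 0 0 0 255" --squeeze 60

```text
time_s: 19.2
tool_pos: [0.5008, -0.0275, 0.1681]
tool_rot: [179.9, 0.4, 11.2]
force: [-9.1, -1.2, 19.1]
grip_width: 0.029
grasp_force: 60.0
```

Emit:
arm_command --series "0.5 0 0.9 0 255;0.5 0 0.9 0 255;0 0 0 0 255;0 0 0 0 255"

```text
time_s: 19.53
tool_pos: [0.5011, -0.0275, 0.168]
tool_rot: [179.9, 0.5, 11.2]
force: [-16.5, -1.1, 31.6]
grip_width: 0.0289
grasp_force: 60.0
```

Emit:
arm_command --series "-0.3 0 -0.5 0 255;-0.2 0 -0.4 0 255;0 0 0 0 255;0 0 0 0 255"

```text
time_s: 19.87
tool_pos: [0.501, -0.0275, 0.168]
tool_rot: [179.9, 0.5, 11.2]
force: [-13.1, -0.8, 24.2]
grip_width: 0.0288
grasp_force: 60.0
```

```bash
python3 - <<'E'
from h import *
im,C,o=snap('wrist','w7');print(o['time_s'],o['tool_pos'],o['tool_rot'],o['grip_width'],o['force'],o['wrist_torque'])
s=cams.read_camera('side');t=cams.read_camera('top')
Rt=rot(o['tool_rot']);P=o['tool_pos']-.019*Rt[:,2];t_=np.linspace(0,6.28,200)
for sl in(0,.002):
  for th in(.45,.5,.55):
    a=Rt@[np.sin(th),0,np.cos(th)];e=Rt@[np.cos(th),0,-np.sin(th)];y=Rt[:,1];r=[]
    for l,R_ in((.036+sl,.025),(.042+sl,.025),(.092+sl,.0155)):
        q=np.array([proj(C,P+l*a+R_*(np.cos(k)*e+np.sin(k)*y)) for k in t_]);r+=[q[:,1].min(),q[:,1].max(),q[:,0].min(),q[:,0].max()]
    print(sl,th,np.round(r,1))
yaw=np.radians(11.2);E=R.from_euler('z',yaw).as_matrix()@R.from_euler('y',-.5).as_matrix();tip=np.array([.539,-.0193,.121])
for l,R_ in((.018,.0155),(.03,.013)):
    c=tip-l*E[:,2];q=np.array([proj(C,c+R_*(np.cos(k)*E[:,0]+np.sin(k)*E[:,1])) for k in t_]);print('nipple level',l,q.min(0).round(1),q.max(0).round(1))
w=np.zeros((600,800,3),np.uint8)
w[:600,:500]=cv2.resize(im[80:230,200:325],(500,600),interpolation=cv2.INTER_CUBIC)
w[:300,510:800]=cv2.resize(s[140:220,235:312],(290,300),interpolation=cv2.INTER_CUBIC)
w[300:600,510:800]=cv2.resize(t[135:225,200:330],(290,200),interpolation=cv2.INTER_CUBIC)[:200] if 0 else cv2.resize(t[130:224,210:301],(290,300),interpolation=cv2.INTER_CUBIC)
cv2.imwrite('pics/c7.png',w)
E
```

```text
19.8667 [ 0.50095839 -0.02749558  0.16802978] [179.89809009   0.47273382  11.19225097] 0.028838153873703313 [-13.11793179  -0.75227267  24.16307254] [-0.25695714  2.63094163  0.01741574]
0 0.45 [175.9 228.3 228.  300.7 170.2 222.3 228.8 299.9 142.3 172.8 245.9 282.5]
0 0.5 [175.  225.5 227.7 301.  168.8 219.3 228.5 300.2 137.9 168.1 245.6 282.8]
0 0.55 [174.2 222.7 227.4 301.3 167.6 216.3 228.2 300.5 133.5 163.5 245.4 283.1]
0.002 0.45 [174.  226.3 228.3 300.4 168.3 220.4 229.1 299.6 141.  171.4 246.  282.4]
0.002 0.5 [172.9 223.4 228.  300.7 166.8 217.3 228.8 299.9 136.5 166.7 245.7 282.7]
0.002 0.55 [171.9 220.5 227.7 301.  165.5 214.2 228.5 300.2 132.  162.  245.5 283. ]
nipple level 0.018 [244.7 132.8] [281.9 163.5]
nipple level 0.03 [248.3 127.5] [278.3 152.9]
```

View pics/c7.png

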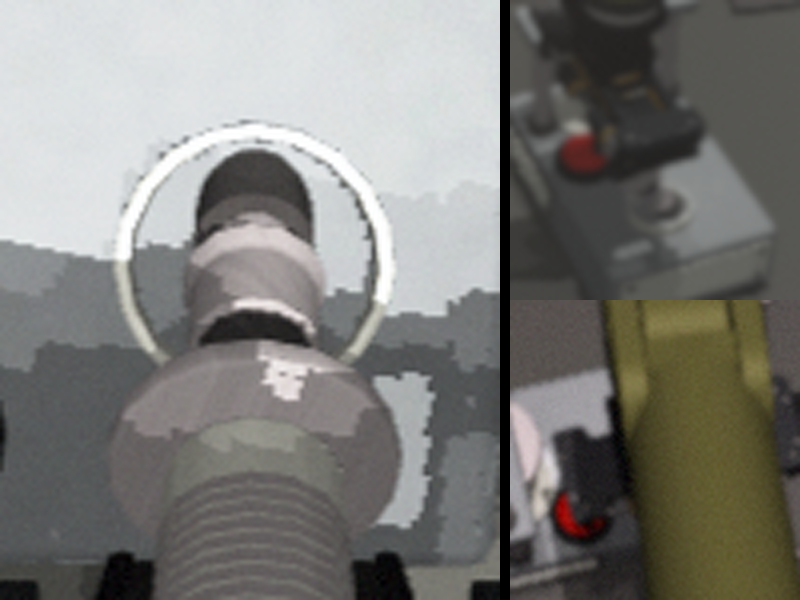

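The mouth's leading edge is at row 133, matching the seated nipple prediction of 132.8, and the flange at row 165 is consistent with the nozzle fully in. The tilt reads about 0.54, so I ease it back towards 0.5.

Emit:
arm_command --series "0.6 0 -0.3 0 255;0.7 0 -0.4 0 255;0.7 0 -0.4 0 255;0.6 0 -0.3 0 255;0 0 0 0 255;0 0 0 0 255;0 0 0 0 255"

```text
time_s: 20.6
tool_pos: [0.5015, -0.0274, 0.1684]
tool_rot: [179.9, 0.7, 11.2]
force: [-14.9, -1.9, 22.9]
grip_width: 0.0292
grasp_force: 60.0
```

```bash
python3 - <<'E'
from h import *
im,C,o=snap('wrist','w8');print(o['tool_pos'],o['tool_rot'],o['force'],o['grip_width'])
a=cv2.imread('pics/w7.png')
for n,i in(('w7',a),('w8',im)): print(n,i[126:172:1,258:268].mean((1,2)).round().astype(int).tolist())
tip=np.array([.539,-.0193,.121]);Rt=rot([180,0,11.2]);P=o['tool_pos']-.019*Rt[:,2];v=Rt.T@(tip-P)*1e3;print(v,np.hypot(v[0],v[2]),np.arctan2(v[0],v[2]))
E
```

```text
[ 0.50154419 -0.02737472  0.16840154] [179.93244827   0.73897494  11.17737887] [-14.88924546  -1.87915379  22.87026442] 0.029223586320963238
w7 [63, 63, 70, 86, 89, 89, 89, 124, 152, 144, 166, 203, 207, 209, 208, 193, 164, 155, 153, 153, 152, 153, 156, 156, 156, 156, 158, 158, 166, 218, 217, 132, 56, 40, 40, 37, 37, 36, 43, 113, 128, 134, 139, 155, 148, 140]
w8 [63, 63, 64, 84, 89, 88, 90, 105, 151, 150, 142, 196, 206, 209, 210, 202, 177, 155, 153, 153, 152, 151, 153, 155, 156, 154, 153, 155, 157, 203, 220, 179, 78, 42, 38, 36, 36, 37, 39, 101, 123, 129, 122, 129, 145, 141]
[38.31085575 -0.6457308  66.40153703] 76.66084912410624 0.5233040463578884
```

Emit:
arm_command --series "-0.3 0 -0.6 0 255;-0.3 0 -0.6 0 255;0 0 0 0 255;0 0 0 0 255"

```text
time_s: 20.98
tool_pos: [0.5014, -0.0274, 0.1685]
tool_rot: [180.0, 0.7, 11.2]
force: [-11.0, -1.1, 14.2]
grip_width: 0.0288
grasp_force: 60.0
```

Emit:
arm_command --series "0 0 0 0 255;0 0 0 0 255;0 0 0 0 255;0 0 0 0 255" --squeeze 28

```text
time_s: 21.32
tool_pos: [0.5015, -0.0274, 0.1686]
tool_rot: [180.0, 0.6, 11.2]
force: [-10.5, -2.0, 13.5]
grip_width: 0.0293
grasp_force: 28.0
```

Emit:
arm_command --series "0.7 0 -0.4 0 255;0.7 0 -0.4 0 255;0.7 0 -0.4 0 255;0 0 0 0 255;0 0 0 0 255;0 0 0 0 255"

```text
time_s: 21.82
tool_pos: [0.5024, -0.0272, 0.169]
tool_rot: [180.0, 0.8, 11.2]
force: [-11.6, -2.1, 12.5]
grip_width: 0.0295
grasp_force: 28.0
```

Emit:
arm_command --series "0 0 0 0 255;0 0 0 0 255;0 0 0 0 255;0.3 0 0.6 0 255;0.3 0 0.6 0 255;0.2 0 0.4 0 255;0 0 0 0 255;0 0 0 0 255;0 0 0 0 255" --squeeze 60

```text
time_s: 22.57
tool_pos: [0.5025, -0.0272, 0.1689]
tool_rot: [179.9, 0.9, 11.2]
force: [-18.8, -2.7, 23.4]
grip_width: 0.029
grasp_force: 60.0
```

```bash
python3 - <<'E'
from h import *
im,C,o=snap('wrist','w9');print(o['time_s'],o['tool_pos'],o['tool_rot'],o['force'],o['grip_width'],o['joint_velocities'].round(2))
print(im[126:172,258:268].mean((1,2)).round().astype(int).tolist())
s=cams.read_camera('side').astype(int);hs=(s[:,:,2]>120)&(s[:,:,1]<90);print('red px side',np.argwhere(hs)[:,::-1].mean(0) if hs.any() else None)
E
```

```text
22.5667 [ 0.502462   -0.02722454  0.16885321] [179.93763011   0.92035463  11.16605111] [-18.81125906  -2.73295544  23.37280209] 0.028966889992863617 [-0.01 -0.03  0.03 -0.02 -0.03 -0.08  0.07]
[64, 63, 64, 68, 85, 89, 90, 89, 111, 150, 150, 137, 194, 206, 207, 209, 201, 174, 154, 152, 151, 150, 149, 150, 153, 153, 151, 152, 153, 154, 182, 146, 101, 53, 40, 38, 37, 35, 37, 57, 117, 129, 136, 124, 138, 145]
red px side [173.38888889 170.71111111]
```

```bash
python3 -c "
from cell import env;print(env.sign_off())"
```

```text
the job is handed in; nothing more can be done
None
```

I handed the job in at about 22.6 s. The dust cap is upright on the mat. The coupler appears snapped on, judging by a force drop as it went on and its seated position in the camera view. The nozzle is pushed to its hard stop and the gun is still gripped, held in with about 33 N. The last tilt reading was 0.51–0.53 rad against the nipple's 0.5. The red button was never approached, and nothing else was knowingly touched.

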